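# Prop the curing box's lid on its stay

### The job

Two grey curing boxes stand with their blue lids thrown right back. The red mount must air under cover from dust, so prop its lid half open: in the box that holds the red mount, swing the metal stay up from where it lies across the box until it stands against its stop, just past upright, then bring the lid forward and down until it rests on the end of the stay. Leave the other box, with the green mount, alone.

Things in the scene. Friction and masses are not known exactly. Their poses are not given: they have to be found in the camera images.
- red_box: the curing box that holds the red round mount: an open grey box 172 (x) x 150 (y) x 66 mm, walls 6 mm, floor 5 mm thick, fixed to the desk. Origin: centre of its underside; x points to its far side, where the lid is hinged, y to its left, z up. Inside, on the floor near the far wall, lies a red mount 30 mm across, 16 mm high. The front and far walls are 66 mm high, the side walls 50 mm.
- red_box_lid (a joint): its blue lid: plate 178 mm long from the hinge, 152 wide, 6 thick, white tab on its free edge. Hinge line along box y at box x = +82, z = 72 mm. Rad: 0 closed (level, pointing to box -x), 1.57 upright, 1.92 rear stop; starts at 1.7 to 1.85. Stiff hinge: the lid (0.35 kg) stays where left above about 1.25; lower, it sinks shut unless held. Resting on the raised stay it reads 0.81.
- red_box_tab (a point): centre of the white tab of that lid (50 mm wide, 10 thick, 20 long): 190 mm from the hinge line, mid width. Moves with the lid; its z is square to the plate, its x points along the lid towards the hinge. It can be taken or straddled by the fingers from above.
- red_box_stay (a joint): its metal stay: round rod 9 mm thick with a dark ball end 125 mm from the pivot. Pivot at the right-hand wall, box x = -28, y = -50, z = 57 mm, axis along box x. Rad: 0 lying level across the box, pointing to box +y (start), 1.57 upright, 1.70 against its stop, leaning slightly outward to box -y, where it stays. Light, slight friction: under 1 N moves it.
- red_box_grip (a point): middle of the orange grip sleeve (13 mm thick, 32 mm long) on that stay, 92 mm from the pivot, 57 mm over the desk when the stay lies flat. It moves with the stay; its y points along the stay to the ball end.
- green_box_lid (a joint): lid of the other, otherwise identical curing box, which holds a green mount; same meaning of values. It is to stay thrown back.
- green_box_stay (a joint): stay of that other box, lying flat (0). It is to stay so.

How it is judged:
By the outcome, as a careful person would: the job done as asked, in the order asked, and still so for the second after the job is handed in, with the robot touching nothing.
It also fails if it takes over 48 s, if anything falls off the work surface, if the arm or the gripper's body presses on something with over 40 N, if the wrist force passes 120 N, or if a joint passes its speed limit or range.

### The arm

A 6-joint arm with a two-finger parallel gripper is mounted at the origin on a cart in front of the work surface, level with it; the furniture and walls round the work are solid. World frame = base frame: x ahead of the robot, y to its left, z up, the work surface at z = 0. Lengths are in m, angles in rad, forces in N, time in s.
With the tool pointing down it reaches from about 0.35 to 0.875 m from the base axis. Payload 4.2 kg.
Tool frame: the origin (TCP) lies at the very end of the fingers, on their centre line; the grasp point (between the pads) lies 19 mm behind it (ctrl.grasp_offset is the distance from the TCP to the grasp point, in m); z points along the fingers, y is the line along which they close (so a half turn about z gives the same grasp; the last joint's range is limited). The gripper opens to 87 mm and grips with 3 to 60 N. Pads are 19 mm wide; open, the fingers measure 117 mm over their backs; the gripper's body (75 mm by 190 mm) begins 51 mm behind the grasp point.
Start: joints at [1.445, 0.385, 0.008, 0, -1.194, -0.259], TCP at [0.235, 0.579, 0.184] pointing down, gripper open.
Joint ranges: [-3.14, 3.14], [-1.21, 2.06], [-1.07, 1.41], [-3.16, 2.05], [-2.99, -0.16], [-3.1, 3.1]. Speed limits (rad/s): [2.79, 2.79, 3.14, 3.14, 3.14, 3.14].

### API

Orientations are given as a unit quaternion [w, x, y, z].
In Python, from bench import ctrl gives the robot as it stands. The module is installed in compiled form; this text tells all that it offers.
- The arm moves only by the tool play_rows, never from a script. Its argument "steps" is a list of rows, each a list of 4 numbers: the shift along the tool's x, y, z in m, then the turn about the tool's z in rad. A call has 1 to 10 rows; each row shifts and turns the commanded pose from where the row before left it, along the tool's axes as they then stand; what a row does not reach is not made up. A row lasts 1/12 s, in which the tool goes at most 41.7 mm and 7.16 degrees, less where a joint would pass 70% of its speed; a pose out of reach is approached as far as the arm can. A call is refused whole if a number of a shift passes 0.0417 or a number of a turn 0.125, either way. A call with a gripper value outside its range is refused whole. "grip" is the gripper command: -1 is fully open, 1 is shut, values between are in proportion, set as the call begins (left out, the last holds). The fingers move at their own pace and stop on an object; "squeeze" is the grip in N (left out, the last holds). Time passes only in rows, so rows that do not move let the fingers close. It gives the time, the measured TCP pose, the force, the opening and the grip force at its end, in the units of the state.
- ctrl.read_state(): the state, without advancing time (a new reading comes with each control period).
- ctrl.snapshot(name): name is "scene" or "top" or "wrist"; returns a dict with "img" (384x512x3 uint8, red, green, blue), "depth" (384x512 float32, m along the optical axis (not along the pixel's ray), 0 where there is no reading), "fx", "fy", "cx", "cy" (pixels), "R" (3x3) and "t" (3): a world point X has camera coordinates R X + t; the wrist camera has in their place "tool_from_camera" (4x4, takes a point from camera to tool coordinates, whose origin is the TCP and whose axes are the flange's). Camera axes: x right, y down, z forward; pixel columns grow to the right and rows downward; lengths in m; the calibration is good to about 2 mm. The wrist camera is an equidistant fisheye: a pixel r from the principal point sees the ray r / f radians off the axis. A picture is of the moment at which its call begins: read the wrist's pose just before it.
- ctrl.job_done(): hands the job in; it is judged then, once.
The state is a dict: "time_s": time; "joint_positions": joint angles; "dq": joint speeds; "tau": joint torques, N m; "tool_pos": TCP position; "tcp_rot": TCP orientation; "contact_force": force on the tool from outside, world axes, zero at the start; "wrist_torque": the same for the moment, N m; "width": finger opening in m; "gripper_force": force on a finger pad.
Only numpy, scipy, OpenCV 4.12 (cv2) and the standard library are available. Lean on these libraries where they do the work, as an engineer would, in place of code of your own. Each camera call takes 0.05 s, during which the arm holds its last target. There are 200 camera calls.

## Working session

There is one attempt and no reset: what is moved stays moved. The work goes in short steps, Python scripts to look and compute and a tool call to move; the robot and the scene stay as the last step left them, time stands still between calls to the robot, and variables do not carry over. Pictures are saved under pics/ and viewed, at most 10 in all, crops included, and the job is handed in when it is done.

Besides the shell and the picture viewer there is one more tool, called after "Emit:" as a command line: name --pt "numbers of a row" for each row, then --argument value for the rest. play_rows: Moves the arm, as the interface text tells. Its arguments: {"type":"object","properties":{"steps":{"type":"array","items":{"type":"array","items":{"type":"number"}}},"grip":{"type":"number"},"squeeze":{"type":"number"}},"required":["steps"]}

```bash
mkdir -p pics
cat > h.py <<'E'
import numpy as np, cv2
from bench import ctrl
def pts(s):
    d=s["depth"];v,u=np.indices(d.shape)
    c=np.stack([(u-s["cx"])/s["fx"]*d,(v-s["cy"])/s["fy"]*d,d],-1)
    return (c-np.array(s["t"]))@np.array(s["R"])
def save(n,img): cv2.imwrite(f"pics/{n}.png",cv2.cvtColor(img,cv2.COLOR_RGB2BGR))
E
python3 - <<'E'
from h import *
a=ctrl.snapshot("scene");b=ctrl.snapshot("top")
save("scene",a["img"]);save("top",b["img"])
np.save("a.npy",a,allow_pickle=True);np.save("b.npy",b,allow_pickle=True)
for s in(a,b):
    P=pts(s);print(s["fx"],-np.array(s["R"]).T@np.array(s["t"]))
    h=cv2.cvtColor(s["img"],cv2.COLOR_RGB2HSV)
    for n,lo,hi in(("red",(0,150,60),(6,255,255)),("orange",(8,150,100),(22,255,255)),("green",(45,100,40),(80,255,255)),("blue",(100,100,40),(125,255,255))):
        m=cv2.inRange(h,lo,hi);k,l,st,c=cv2.connectedComponentsWithStats(m)
        for i in range(1,k):
            if st[i,4]>40:
                q=P[(l==i)&(s["depth"]>0)];print(n,st[i],c[i].round(),np.median(q,0).round(3) if len(q) else "")
s=ctrl.read_state();print(s["time_s"],s["tool_pos"],s["tcp_rot"],s["width"])
E
```

```text
474.8486663315029 [-0.14800131  0.49773339  0.51085597]
red [211 142  29   9 165] [225. 146.] [0.695 0.025 0.023]
red [207 154  17  14  49] [213. 159.] [0.657 0.079 0.023]
red [216 159  14  14  68] [223. 166.] [0.619 0.079 0.023]
red [ 33 216  40  20 261] [ 51. 226.] [0.622 0.431 0.015]
orange [287 181  15  10  90] [294. 186.] [0.421 0.041 0.062]
orange [164 221  20  11 130] [174. 226.] [0.436 0.272 0.062]
green [285 176  12   8  43] [289. 180.] [ 0.498 -0.005  0.02 ]
blue [  102    55   203   139 14400] [202. 121.] [0.56  0.179 0.165]
384.40119921962514 [0.32526416 0.11202858 0.92749214]
orange [174 211  13   5  65] [180. 213.] [0.44  0.27  0.062]
orange [275 217  13   5  60] [281. 219.] [0.425 0.04  0.061]
blue [287  16 148   5 331] [361.  18.] [ 0.912 -0.153  0.086]
blue [56 77 18 12 86] [65. 82.] [0.779 0.577 0.01 ]
blue [ 146  123   86   43 3039] [192. 144.] [0.566 0.228 0.177]
blue [ 266  129   84   44 2982] [304. 150.] [0.553 0.001 0.175]
0.1 [0.23434711 0.57875179 0.18296575] [ 9.62709483e-04  9.81535179e-01 -1.91279234e-01 -1.45023041e-04] 0.08692297322604574
```

View pics/scene.png

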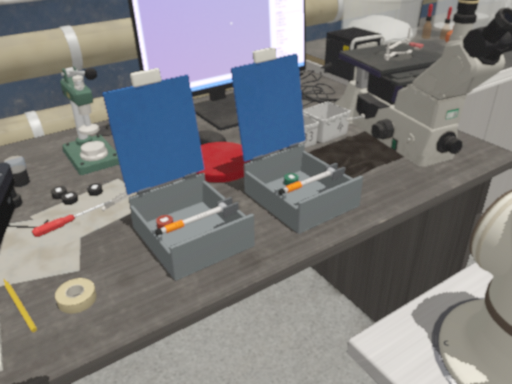

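View pics/top.png

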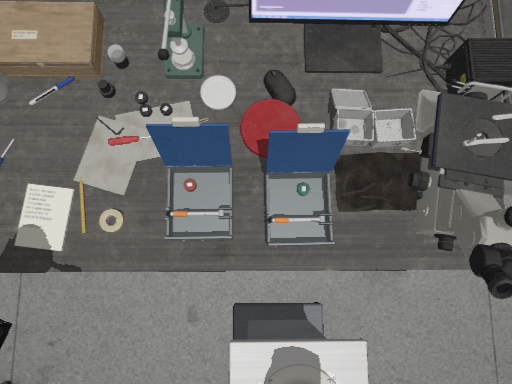

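The scene image shows the red mount in the left box at (165,221), with its orange sleeve at (174,226). In the top view they are at (190,185) and (180,213), and the white tab is near (186,121). Next I'll work out the box pose.

Run:
```python
from h import *
for f,roi,tabroi in(("b",(140,240,110,240),(165,210,114,128)),("a",(100,260,50,280),(125,165,62,90))):
    s=np.load(f+".npy",allow_pickle=True).item();P=pts(s);h=cv2.cvtColor(s["img"],cv2.COLOR_RGB2HSV)
    u0,u1,v0,v1=roi;M=np.zeros(h.shape[:2],bool);M[v0:v1,u0:u1]=1;M&=(s["depth"]>0)
    bl=(cv2.inRange(h,(100,100,40),(125,255,255))>0)&M
    if f=="a": bl&=(np.indices(bl.shape)[1]<205)
    bl=cv2.erode(bl.astype(np.uint8),np.ones((5,5)))>0
    q=P[bl];c=np.median(q,0);q=q[np.linalg.norm(q-c,axis=1)<.15]
    n=np.linalg.svd(q-q.mean(0))[2][2];n*=np.sign(n[0])
    print(f,"lid n",n.round(3),"yaw",np.arctan2(n[1],n[0]).round(3),"ang",(np.pi/2+np.arcsin(-n[2])).round(3),q.mean(0).round(3),q.min(0).round(3),q.max(0).round(3))
    u0,u1,v0,v1=tabroi;T=np.zeros_like(M);T[v0:v1,u0:u1]=1
    T&=(h[...,1]<60)&(h[...,2]>150)&(s["depth"]>0);q=P[T];q=q[(q[:,2]>.2)]
    print("tab",len(q),np.median(q,0).round(3),q.min(0).round(3),q.max(0).round(3))
    o=(cv2.inRange(h,(8,150,100),(22,255,255))>0)&M;q=P[o];q=q[np.abs(q[:,1]-.27)<.04];print("grip",q.mean(0).round(4),q.min(0).round(3),q.max(0).round(3))
    r=(cv2.inRange(h,(0,120,60),(6,255,255))>0)&M;q=P[r];q=q[(q[:,0]<.56)&(q[:,2]<.04)];print("mount",len(q),q.mean(0).round(3) if len(q) else"")
    # wall tops
    q=P[M];q=q[(abs(q[:,2]-.066)<.004)&(q[:,0]<.42)&(q[:,0]>.35)];print("front wall top",len(q),q.min(0).round(3),q.max(0).round(3),np.polyfit(q[:,1],q[:,0],1).round(3))
```

```text
b lid n [ 0.985  0.009 -0.174] yaw 0.009 ang 1.746 [0.565 0.228 0.171] [0.549 0.158 0.083] [0.58  0.298 0.249]
tab 229 [0.58  0.23  0.265] [0.576 0.205 0.25 ] [0.588 0.253 0.269]
grip [0.4399 0.2696 0.0616] [0.435 0.255 0.057] [0.445 0.284 0.066]
mount 79 [0.514 0.256 0.02 ]
front wall top 183 [0.383 0.154 0.062] [0.388 0.301 0.069] [-0.003  0.386]
a lid n [ 0.985  0.009 -0.173] yaw 0.009 ang 1.745 [0.564 0.234 0.165] [0.546 0.155 0.078] [0.581 0.303 0.246]
tab 403 [0.579 0.231 0.259] [0.574 0.202 0.247] [0.587 0.255 0.269]
grip [0.4388 0.2713 0.0596] [0.433 0.251 0.02 ] [0.502 0.285 0.066]
mount 70 [0.51  0.262 0.021]
front wall top 384 [0.38  0.154 0.062] [0.39  0.303 0.069] [-0.007  0.386]
```

Emit:
play_rows --pt "0 0 0 0.1186" --pt "0 0 0 0.1186" --pt "0 0 0 0.1186" --pt "0 0 0 0.1186" --pt "0 0 0 0.1186" --pt "0 0 0 0.1186" --pt "0 0 0 0.1186" --pt "0 0 0 0.1186" --pt "0 0 0 0.1186" --pt "0 0 0 0.1186" --grip -1

```text
time_s: 0.93
tool_pos: [0.2344, 0.5789, 0.1833]
tcp_rot: [-0.001, -0.705, 0.709, -0.0]
contact_force: [-0.0, -0.8, 0.2]
width: 0.0867
gripper_force: 0.0
```

Emit:
play_rows --pt "0.03 -0.02 0 0" --pt "0.03 -0.02 0 0" --pt "0.03 -0.02 0 0" --pt "0.03 -0.02 0 0" --pt "0.03 -0.02 0 0" --pt "0.03 -0.02 0 0" --pt "0.03 -0.02 0 0" --pt "0.03 -0.02 0 0" --pt "0.03 -0.02 0 0" --pt "0.03 -0.02 0 0"

```text
time_s: 1.77
tool_pos: [0.435, 0.2775, 0.1837]
tcp_rot: [0.0, 0.707, -0.707, -0.0]
contact_force: [0.5, 0.6, -0.6]
width: 0.0874
gripper_force: 0.0
```

Emit:
play_rows --pt "0.005 -0.003 0.015 0" --pt "0.004 -0.003 0.015 0" --pt "0 0 0.015 0" --pt "0 0 0.015 0" --pt "0 0 0 0" --pt "0 0 0 0"

```text
time_s: 2.27
tool_pos: [0.4402, 0.2697, 0.1233]
tcp_rot: [0.001, 0.707, -0.707, 0.0]
contact_force: [-0.1, 0.1, -0.1]
width: 0.0872
gripper_force: 0.0
```

Emit:
play_rows --pt "0 0 0 0" --pt "0 0 0 0" --pt "0 0 0 0" --pt "0 0 0 0" --grip 0 --squeeze 4

```text
time_s: 2.6
tool_pos: [0.4408, 0.2707, 0.1247]
tcp_rot: [-0.001, 0.707, -0.707, -0.0]
contact_force: [0.8, 0.3, -0.2]
width: 0.0681
gripper_force: 0.0
```

Run:
```python
from h import *
s=ctrl.snapshot("wrist");save("w1",s["img"]);h=cv2.cvtColor(s["img"],cv2.COLOR_RGB2HSV)
print(ctrl.read_state()["width"])
m=cv2.inRange(h,(8,150,100),(22,255,255));k,l,st,c=cv2.connectedComponentsWithStats(m)
T=np.array(s["tool_from_camera"])
for i in range(1,k):
    if st[i,4]<60: continue
    v,u=np.nonzero(l==i);x=(u-s["cx"])/s["fx"];y=(v-s["cy"])/s["fy"];r=np.hypot(x,y)+1e-9
    d=np.c_[np.sin(r)*x/r,np.sin(r)*y/r,np.cos(r)]@T[:3,:3].T;o=T[:3,3]
    q=o+d*((.1233-.060-o[2])/d[:,2])[:,None]
    print(st[i],"tool",q.mean(0).round(4),q.min(0).round(3),q.max(0).round(3))
```

```text
0.06412295906390689
[255 174  14  33 420] tool [ 0.0009 -0.0005  0.0633] [-0.014 -0.006  0.063] [0.016 0.006 0.063]
[375 239  17  24 120] tool [-0.0615  0.1295  0.0633] [-0.079  0.118  0.063] [-0.051  0.14   0.063]
[132 247  15  36 110] tool [-0.0914 -0.1361  0.0633] [-0.106 -0.144  0.063] [-0.061 -0.127  0.063]
[376 264  15  20 103] tool [-0.097   0.1362  0.0633] [-0.107  0.126  0.063] [-0.082  0.143  0.063]
[435 284  35  15 182] tool [-0.1303  0.2429  0.0633] [-0.139  0.216  0.063] [-0.121  0.274  0.063]
[203 303  32   9  92] tool [-0.1316 -0.0509  0.0633] [-0.139 -0.066  0.063] [-0.128 -0.03   0.063]
[265 304  36   8  91] tool [-0.1309  0.0203  0.0633] [-0.138  0.004  0.063] [-0.128  0.042  0.063]
```

View pics/w1.png

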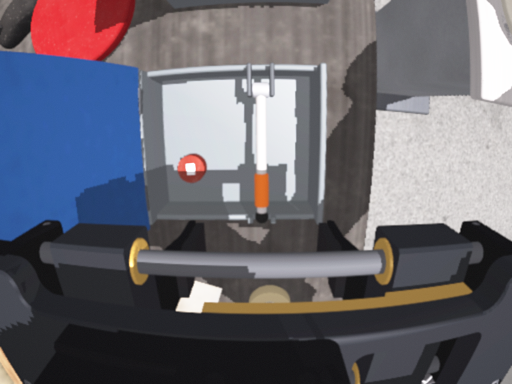

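The sleeve at (261,189) sits centred under the tool, with the mount at (191,168) and the pivot at (261,90). Descending to grip it.

Emit:
play_rows --pt "0 0 0 0" --pt "0 0 0 0" --pt "0 0 0 0" --pt "0 0 0.016 0" --pt "0 0 0.016 0" --pt "0 0 0.016 0" --pt "0 0 0.016 0" --pt "0 0 0.014 0" --pt "0 0 0 0" --pt "0 0 0 0"

```text
time_s: 3.48
tool_pos: [0.4404, 0.27, 0.0456]
tcp_rot: [0.001, 0.707, -0.707, 0.0]
contact_force: [0.0, -0.4, -0.0]
width: 0.0435
gripper_force: 0.0
```

Emit:
play_rows --pt "0 0 0 0" --pt "0 0 0 0" --pt "0 0 0 0" --pt "0 0 0 0" --pt "0 0 0 0" --pt "0 0 0 0" --pt "0 0 0 0" --pt "0 0 0 0" --pt "0 0 0 0" --grip 1 --squeeze 4

```text
time_s: 4.23
tool_pos: [0.4406, 0.2703, 0.046]
tcp_rot: [0.0, 0.707, -0.707, 0.0]
contact_force: [0.3, 0.0, -0.2]
width: 0.0012
gripper_force: 0.0
```

Run:
```python
from h import *
print(ctrl.read_state())
a=ctrl.snapshot("scene")["img"][170:290,110:270];w=ctrl.snapshot("wrist")["img"]
save("c1",np.hstack([cv2.resize(a,(400,300),interpolation=cv2.INTER_CUBIC),cv2.resize(w,(400,300))]))
```

```text
{'time_s': 4.2333, 'joint_positions': array([ 8.64611356e-01,  3.52171463e-01, -4.38458875e-01,  1.79439163e-05,
       -7.80216900e-01, -8.64580646e-01]), 'dq': array([-1.26972032e-04,  2.20720863e-03,  2.69515509e-04,  9.26666181e-04,
       -3.92685174e-04,  8.68042630e-05]), 'tau': array([ 9.89564910e-05, -3.28251994e+01,  1.41516781e+01,  3.19262154e+00,
       -3.48297483e-02, -6.25073199e-05]), 'tool_pos': array([0.44055898, 0.27027619, 0.04595571]), 'tcp_rot': array([ 2.48763822e-05,  7.07122148e-01, -7.07091414e-01,  8.30514381e-06]), 'contact_force': array([ 0.25155534,  0.01971525, -0.22494977]), 'wrist_torque': array([ 0.06495928, -0.06000899, -0.00103224]), 'gripper_force': 0.0, 'width': 0.0011574816140078289}
```

View pics/c1.png

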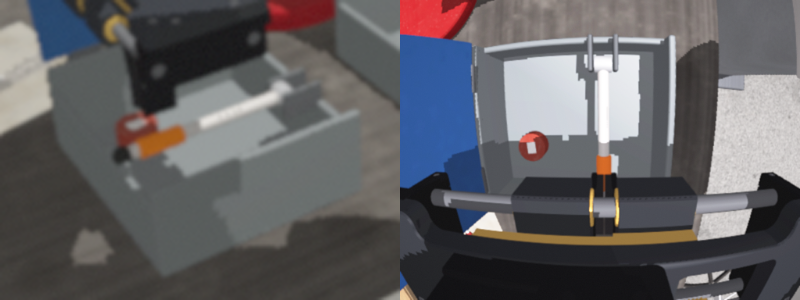

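The left crop shows both dark fingers just above or behind the sleeve (165,110), and the right crop shows them shut over it. I'll measure the actual fingertip position by depth.

Run:
```python
from h import *
s=ctrl.snapshot("scene");P=pts(s);v,u=np.indices(P.shape[:2])
h=cv2.cvtColor(s["img"],cv2.COLOR_RGB2HSV)
m=(h[...,2]<70)&(v>195)&(v<218)&(u>160)&(u<182)&(s["depth"]>0)
for vv in range(200,218,2):
    k=m&(v==vv)
    if k.any(): print(vv,P[k].mean(0).round(3),P[k].min(0).round(3),P[k].max(0).round(3),k.sum())
o=(cv2.inRange(h,(8,150,100),(22,255,255))>0)&(v>205)&(v<245)&(u>140)&(u<200)
q=P[o];print("grip",np.median(q,0).round(3),np.percentile(q,[5,95],axis=0).round(3))
```

```text
200 [0.368 0.297 0.156] [0.351 0.28  0.109] [0.445 0.309 0.168] 19
202 [0.371 0.296 0.151] [0.353 0.281 0.105] [0.446 0.309 0.165] 20
204 [0.383 0.292 0.14 ] [0.353 0.21  0.017] [0.55  0.309 0.162] 19
206 [0.396 0.287 0.127] [0.352 0.261 0.098] [0.441 0.308 0.158] 15
208 [0.433 0.274 0.098] [0.43  0.261 0.093] [0.446 0.283 0.103] 17
210 [0.434 0.274 0.094] [0.43  0.262 0.089] [0.446 0.282 0.098] 17
212 [0.433 0.275 0.091] [0.429 0.264 0.085] [0.447 0.282 0.094] 15
214 [0.431 0.278 0.089] [0.429 0.272 0.086] [0.433 0.283 0.091] 7
grip [0.436 0.273 0.062] [[0.433 0.258 0.055]
 [0.441 0.285 0.065]]
```

Emit:
play_rows --pt "0 0 0 0" --pt "0 0 0 0" --pt "0 0 0 0" --pt "0 0 0 0" --pt "0 0 0 0" --pt "0 0 0 0" --pt "0 0 0 0" --pt "0 0 0.007 0" --pt "0 0 0.007 0" --pt "0 0 0 0" --grip 0

```text
time_s: 5.22
tool_pos: [0.4395, 0.2692, 0.0301]
tcp_rot: [-0.002, -0.707, 0.707, 0.0]
contact_force: [0.2, -0.6, -0.6]
width: 0.0427
gripper_force: 0.0
```

Run:
```python
from h import *
st=ctrl.read_state();print(st["time_s"],st["tool_pos"],st["width"],st["contact_force"])
s=ctrl.snapshot("scene");w=ctrl.snapshot("wrist")
save("c2",np.hstack([cv2.resize(s["img"][130:280,100:260],(480,450),interpolation=cv2.INTER_CUBIC),cv2.resize(w["img"][100:340,150:380],(320,450))]))
np.save("s2.npy",s,allow_pickle=True);np.save("w2.npy",w,allow_pickle=True)
```

```text
5.2167 [0.43948035 0.26923299 0.03013307] 0.04266133988336811 [ 0.17557248 -0.59118166 -0.61516285]
```

View pics/c2.png

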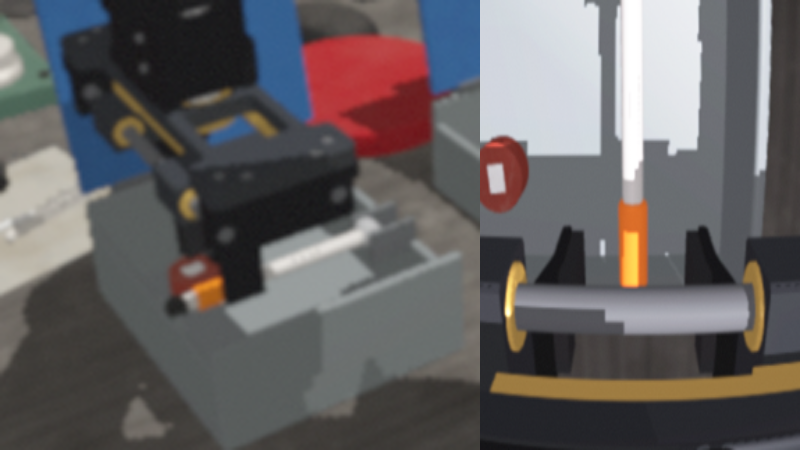

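The left crop shows the front finger covering part of the sleeve, with its tip at (240,300), so it now straddles the sleeve. Next is the tip height.

Run:
```python
from h import *
s=np.load("s2.npy",allow_pickle=True).item();P=pts(s)
for v in range(212,236,2): print(v,[tuple(P[v,u].round(3)) for u in (176,180,184)],s["img"][v,180])
```

```text
212 [(np.float64(0.353), np.float64(0.298), np.float64(0.145)), (np.float64(0.353), np.float64(0.292), np.float64(0.143)), (np.float64(0.354), np.float64(0.287), np.float64(0.14))] [25 26 27]
214 [(np.float64(0.353), np.float64(0.299), np.float64(0.142)), (np.float64(0.352), np.float64(0.293), np.float64(0.141)), (np.float64(0.408), np.float64(0.264), np.float64(0.097))] [28 28 30]
216 [(np.float64(0.407), np.float64(0.278), np.float64(0.099)), (np.float64(0.408), np.float64(0.271), np.float64(0.096)), (np.float64(0.409), np.float64(0.264), np.float64(0.093))] [26 24 26]
218 [(np.float64(0.408), np.float64(0.278), np.float64(0.095)), (np.float64(0.409), np.float64(0.271), np.float64(0.092)), (np.float64(0.408), np.float64(0.265), np.float64(0.09))] [25 25 28]
220 [(np.float64(0.408), np.float64(0.278), np.float64(0.092)), (np.float64(0.408), np.float64(0.272), np.float64(0.089)), (np.float64(0.41), np.float64(0.265), np.float64(0.085))] [28 28 28]
222 [(np.float64(0.409), np.float64(0.278), np.float64(0.087)), (np.float64(0.411), np.float64(0.271), np.float64(0.083)), (np.float64(0.4
[... 510 characters left out ...]
4(0.409), np.float64(0.273), np.float64(0.073)), (np.float64(0.41), np.float64(0.266), np.float64(0.07))] [30 30 32]
230 [(np.float64(0.409), np.float64(0.28), np.float64(0.073)), (np.float64(0.49), np.float64(0.241), np.float64(0.006)), (np.float64(0.485), np.float64(0.235), np.float64(0.006))] [102 107 107]
232 [(np.float64(0.489), np.float64(0.249), np.float64(0.005)), (np.float64(0.484), np.float64(0.243), np.float64(0.006)), (np.float64(0.483), np.float64(0.237), np.float64(0.004))] [149 155 155]
234 [(np.float64(0.484), np.float64(0.252), np.float64(0.006)), (np.float64(0.48), np.float64(0.245), np.float64(0.005)), (np.float64(0.475), np.float64(0.24), np.float64(0.006))] [152 157 158]
```

The real fingertips are at z≈0.071 while the reported TCP is 0.030, so the reading is about 40 mm too low. I'll correct by descending 26 mm more.

Emit:
play_rows --pt "0 0 0.007 0" --pt "0 0 0.007 0" --pt "0 0 0.006 0" --pt "0 0 0.006 0" --pt "0 0 0 0" --pt "0 0 0 0"

```text
time_s: 5.82
tool_pos: [0.4403, 0.27, 0.0054]
tcp_rot: [0.001, 0.707, -0.707, 0.0]
contact_force: [0.3, -0.3, 0.5]
width: 0.0432
gripper_force: 0.0
```

Emit:
play_rows --pt "0 0 0 0" --pt "0 0 0 0" --pt "0 0 0 0" --pt "0 0 0 0" --pt "0 0 0 0" --pt "0 0 0 0" --pt "0 0 0 0" --pt "0 0 0 0" --pt "0 0 0 0" --grip 1 --squeeze 4

```text
time_s: 6.57
tool_pos: [0.4407, 0.2704, 0.0061]
tcp_rot: [-0.0, 0.707, -0.707, 0.0]
contact_force: [-0.2, -0.5, 0.9]
width: 0.0128
gripper_force: 4.0
```

Emit:
play_rows --pt "0.0013 0 -0.0156 0" --pt "0.004 0 -0.0151 0" --pt "0.0064 0 -0.0142 0" --pt "0.0088 0 -0.0129 0" --pt "0.0108 0 -0.0113 0" --pt "0 0 0 0"

```text
time_s: 7.07
tool_pos: [0.4412, 0.2384, 0.0771]
tcp_rot: [0.002, -0.707, 0.707, -0.0]
contact_force: [-1.2, 1.6, 1.8]
width: 0.0128
gripper_force: 4.0
```

Emit:
play_rows --pt "0.0125 0 -0.0093 0" --pt "0.014 0 -0.007 0" --pt "0 0 0 0"

```text
time_s: 7.32
tool_pos: [0.4413, 0.2111, 0.0926]
tcp_rot: [0.001, -0.707, 0.707, -0.0]
contact_force: [0.9, 1.0, 3.2]
width: 0.013
gripper_force: 4.0
```

Emit:
play_rows --pt "0.0149 0 -0.0046 0" --pt "0.0155 0 -0.0019 0" --pt "0.0157 0 0.0007 0" --pt "0.003 0 0 0" --pt "0 0 0 0"

```text
time_s: 7.73
tool_pos: [0.4416, 0.1626, 0.0977]
tcp_rot: [0.001, -0.707, 0.708, -0.001]
contact_force: [2.9, -0.3, 2.7]
width: 0.0128
gripper_force: 4.0
```

Run:
```python
from h import *
s=ctrl.snapshot("scene");
save("c3",cv2.resize(s["img"][70:270,80:280],(500,500),interpolation=cv2.INTER_CUBIC))
```

```text
(no output)
```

View pics/c3.png

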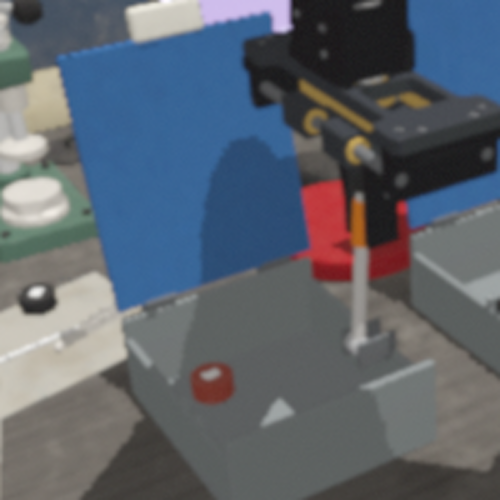

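The stay stands up: pivot at (365,345), sleeve at (358,225). Now releasing it, lifting clear and turning.

Emit:
play_rows --pt "0 0 0 0" --pt "0 0 0 0" --pt "0 0 0 0" --pt "0 0 0 0" --pt "0 0 0 0" --pt "0 0 0 0" --pt "0 0 0 0" --pt "0 0 -0.01 0" --pt "0 0 -0.02 0" --grip -0.2

```text
time_s: 8.53
tool_pos: [0.4387, 0.1622, 0.1253]
tcp_rot: [-0.003, -0.707, 0.707, 0.001]
contact_force: [-0.1, 0.5, -0.3]
width: 0.0515
gripper_force: 0.0
```

Emit:
play_rows --pt "0 0 -0.035 0" --pt "0 0 -0.035 0" --pt "0 0 -0.035 0" --pt "0 0 -0.035 0" --pt "0 0 0 -0.12" --pt "0 0 0 -0.12" --pt "0 0 0 -0.12" --pt "0 0 0 -0.12" --pt "0 0 0 -0.12" --grip -1

```text
time_s: 9.28
tool_pos: [0.4403, 0.1633, 0.2671]
tcp_rot: [0.0, 0.886, -0.464, -0.0]
contact_force: [0.0, 0.4, 0.3]
width: 0.0867
gripper_force: 0.0
```

Emit:
play_rows --pt "0 0 0 -0.121" --pt "0 0 0 -0.121" --pt "0 0 0 -0.121" --pt "0 0 0 -0.121" --pt "0 0 0 -0.121" --pt "0 0 0 -0.121" --pt "0 0 0 -0.121" --pt "0 0 0 -0.121" --pt "0 0 0 0"

```text
time_s: 10.03
tool_pos: [0.4403, 0.1633, 0.267]
tcp_rot: [0.0, 1.0, -0.0, -0.0]
contact_force: [0.1, -0.5, 0.3]
width: 0.0873
gripper_force: 0.0
```

Run:
```python
from h import *
print(ctrl.read_state()["tool_pos"])
for n in("scene","top"):
    s=ctrl.snapshot(n);P=pts(s);h=cv2.cvtColor(s["img"],cv2.COLOR_RGB2HSV)
    o=(cv2.inRange(h,(8,150,100),(22,255,255))>0)&(s["depth"]>0)
    q=P[o];q=q[(abs(q[:,0]-.44)<.04)&(abs(q[:,1]-.18)<.05)&(q[:,2]<.19)];print(n,"sleeve",len(q),q.mean(0).round(3) if len(q) else "")
    q=P[s["depth"]>0];q=q[(abs(q[:,0]-.44)<.02)&(abs(q[:,1]-.165)<.03)&(q[:,2]>.15)&(q[:,2]<.2)];print("ball",len(q),np.median(q,0).round(3) if len(q) else "",q.max(0) if len(q) else "")
    save("d_"+n,s["img"])
```

```text
[0.44033127 0.16334003 0.26698678]
scene sleeve 132 [0.437 0.174 0.15 ]
ball 150 [0.437 0.173 0.165] [0.44480238 0.17828802 0.18280699]
top sleeve 12 [0.436 0.171 0.157]
ball 22 [0.436 0.168 0.175] [0.43844999 0.17388369 0.18104493]
```

Emit:
play_rows --pt "0.018 -0.008 0 0" --pt "0.018 -0.008 0 0" --pt "0.018 -0.008 0 0" --pt "0.018 -0.008 0 0" --pt "0.018 -0.008 0 0" --pt "0.018 -0.008 0 0" --pt "0.018 -0.008 0 0" --pt "0.017 -0.01 0 0" --pt "0 0 0 0" --pt "0 0 0 0"

```text
time_s: 10.97
tool_pos: [0.584, 0.2292, 0.2658]
tcp_rot: [0.001, 1.0, -0.003, -0.001]
contact_force: [-0.4, -0.1, -0.6]
width: 0.0871
gripper_force: 0.0
```

Run:
```python
from h import *
st=ctrl.read_state();print(st["tool_pos"])
w=ctrl.snapshot("wrist");s=ctrl.snapshot("scene")
save("c4",np.hstack([cv2.resize(s["img"][20:200,80:260],(400,400),interpolation=cv2.INTER_CUBIC),cv2.resize(w["img"],(400,400))]))
h=cv2.cvtColor(w["img"],cv2.COLOR_RGB2HSV);T=np.array(w["tool_from_camera"]);print(T.round(3))
v,u=np.indices(w["depth"].shape);x=(u-w["cx"])/w["fx"];y=(v-w["cy"])/w["fy"];r=np.hypot(x,y)+1e-9
d=w["depth"][...,None]*np.stack([np.tan(r)*x/r,np.tan(r)*y/r,np.ones_like(r)],-1)
q=d@T[:3,:3].T+T[:3,3]
m=(h[...,1]<50)&(h[...,2]>140)&(w["depth"]>0)&(r<1.4)&(abs(q[...,0])<.03)&(abs(q[...,1])<.05)&(abs(q[...,2])<.12)
print(m.sum(),np.median(q[m],0).round(3),np.percentile(q[m],[2,98],axis=0).round(3))
P=pts(s);h=cv2.cvtColor(s["img"],cv2.COLOR_RGB2HSV)
m=(h[...,2]<60)&(abs(P[...,0]-.583)<.04)&(abs(P[...,1]-.23)<.08)&(P[...,2]>.27)&(P[...,2]<.36)
k=P[m];print("dark low",np.sort(k[:,2])[:10].round(3),k[np.argsort(k[:,2])[:5]].round(3))
```

```text
[0.58398072 0.22915345 0.26584849]
[[ 0.001 -0.963 -0.269  0.074]
 [ 1.     0.     0.002 -0.001]
 [-0.001 -0.269  0.963 -0.202]
 [ 0.     0.     0.     1.   ]]
1043 [ 0.004 -0.    -0.001] [[-0.002 -0.023 -0.003]
 [ 0.007  0.023  0.011]]
dark low [0.307 0.307 0.307 0.308 0.308 0.309 0.309 0.309 0.309 0.309] [[0.574 0.279 0.307]
 [0.575 0.28  0.307]
 [0.574 0.275 0.307]
 [0.574 0.184 0.308]
 [0.572 0.278 0.308]]
```

View pics/c4.png

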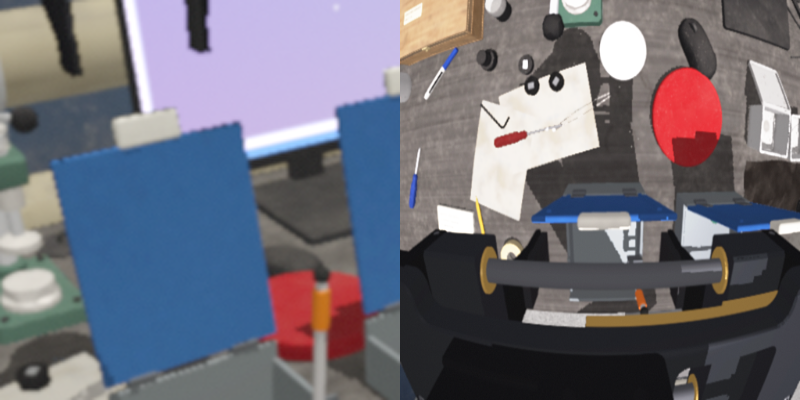

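The open fingers, at (65,70) and (200,45) on the left, flank the tab at (145,127). Descending 54 mm and gripping.

Emit:
play_rows --pt "0 0 0.015 0" --pt "0 0 0.015 0" --pt "0 0 0.015 0" --pt "0 0 0.009 0" --pt "0 0 0 0" --pt "0 0 0 0"

```text
time_s: 11.57
tool_pos: [0.5836, 0.2287, 0.2137]
tcp_rot: [0.0, 1.0, -0.001, 0.0]
contact_force: [0.7, 0.0, 0.3]
width: 0.0868
gripper_force: 0.0
```

Emit:
play_rows --pt "0 0 0 0" --pt "0 0 0 0" --pt "0 0 0 0" --pt "0 0 0 0" --pt "0 0 0 0" --pt "0 0 0 0" --pt "0 0 0 0" --pt "0 0 0 0" --pt "0 0 0 0" --grip 1 --squeeze 18

```text
time_s: 12.32
tool_pos: [0.5838, 0.2292, 0.2132]
tcp_rot: [-0.0, 1.0, -0.001, 0.0]
contact_force: [0.1, 1.0, 0.1]
width: 0.0498
gripper_force: 18.0
```

Emit:
play_rows --pt "-0.009 0 -0.0012 0" --pt "-0.0091 0 -0.0011 0" --pt "-0.0095 0 -0.0003 0" --pt "-0.0095 0 -0.0003 0" --pt "-0.0095 0 0.0006 0" --pt "-0.0094 0 0.0007 0" --pt "-0.0094 0 0.0016 0" --pt "-0.0093 0 0.0016 0"

```text
time_s: 12.98
tool_pos: [0.5077, 0.2285, 0.2114]
tcp_rot: [0.001, 1.0, -0.001, -0.0]
contact_force: [1.7, -2.4, -0.2]
width: 0.0496
gripper_force: 18.0
```

Emit:
play_rows --pt "-0.0092 0 0.0025 0" --pt "-0.0091 0 0.0026 0" --pt "-0.0089 0 0.0034 0" --pt "-0.0088 0 0.0035 0" --pt "-0.0085 0 0.0043 0" --pt "-0.0084 0 0.0043 0" --pt "0 0 0 0"

```text
time_s: 13.57
tool_pos: [0.453, 0.228, 0.1897]
tcp_rot: [0.001, 1.0, -0.001, -0.002]
contact_force: [-2.3, -4.5, 0.7]
width: 0.0495
gripper_force: 18.0
```

Emit:
play_rows --pt "-0.008 0 0.0051 0" --pt "-0.008 0 0.0052 0" --pt "-0.006 0 0.0046 0" --pt "-0.006 0 0.0047 0" --pt "0 0 0 0"

```text
time_s: 13.98
tool_pos: [0.4253, 0.2277, 0.1698]
tcp_rot: [0.002, 1.0, -0.001, -0.002]
contact_force: [-1.8, -4.9, 0.3]
width: 0.0497
gripper_force: 18.3
```

Emit:
play_rows --pt "-0.0033 0 0.003 0" --pt "-0.0033 0 0.003 0" --pt "-0.0033 0 0.003 0" --pt "0 0 0 0" --pt "0 0 0 0"

```text
time_s: 14.4
tool_pos: [0.4188, 0.2278, 0.1636]
tcp_rot: [0.002, 1.0, -0.001, 0.001]
contact_force: [1.5, -8.6, 6.7]
width: 0.0501
gripper_force: 18.5
```

```bash
cat > lid.py <<'E'
from h import *
for n in("scene","top"):
    s=ctrl.snapshot(n);P=pts(s);h=cv2.cvtColor(s["img"],cv2.COLOR_RGB2HSV);d=s["depth"]>0
    b=(cv2.inRange(h,(100,100,40),(125,255,255))>0)&d&(P[...,0]>.4)&(P[...,0]<.6)
    for nm,lo,hi in(("red",.15,.31),("green",-.08,.08)):
        q=P[cv2.erode((b&(P[...,1]>lo)&(P[...,1]<hi)&(P[...,2]>.08)).astype(np.uint8),np.ones((3,3)))>0]
        if len(q)<30: print(n,nm,len(q));continue
        c=q.mean(0);v=np.linalg.svd(q-c)[2][2];v*=np.sign(v[0]);print(n,nm,len(q),"ang",(np.pi/2+np.arcsin(-v[2])).round(3),c.round(3))
    o=(cv2.inRange(h,(8,150,100),(22,255,255))>0)&d
    q=P[o];q=q[(abs(q[:,0]-.44)<.04)&(q[:,2]<.19)&(q[:,2]>.03)]
    for lo,hi in((.13,.24),(.0,.08)):
        k=q[(q[:,1]>lo)&(q[:,1]<hi)]
        if len(k): print("sleeve",len(k),k.mean(0).round(3))
    if n=="scene": im=s["img"]
import sys
save(sys.argv[1],cv2.resize(im[50:250,80:280],(500,500),interpolation=cv2.INTER_CUBIC))
E
python3 lid.py c5
```

```text
scene red 2028 ang 0.81 [0.479 0.238 0.145]
scene green 4404 ang 1.765 [ 0.55  -0.001  0.156]
sleeve 123 [0.437 0.174 0.15 ]
sleeve 88 [0.422 0.041 0.061]
top red 662 ang 0.809 [0.512 0.2   0.116]
top green 2537 ang 1.766 [0.553 0.001 0.173]
sleeve 58 [0.425 0.041 0.061]
```

View pics/c5.png

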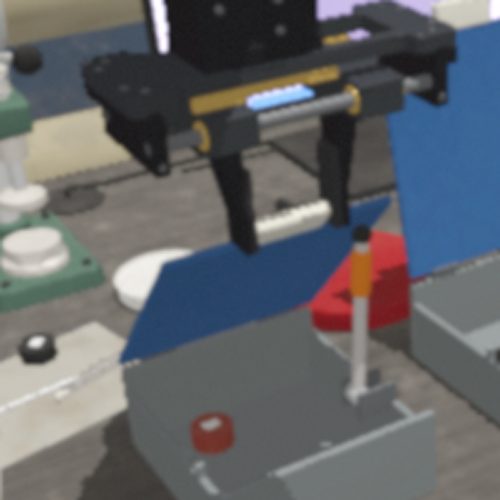

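The lid is at 0.81 rad, resting on the ball at (362,233), with the stay still upright. Releasing with a part opening and lifting away.

Emit:
play_rows --pt "0 0 0 0" --pt "0 0 0 0" --pt "0 0 0 0" --pt "0 0 0 0" --pt "0 0 0 0" --pt "0 0 0 0" --grip -0.5

```text
time_s: 15.0
tool_pos: [0.4177, 0.2294, 0.1621]
tcp_rot: [0.0, 1.0, -0.001, -0.001]
contact_force: [-2.8, -3.1, 2.2]
width: 0.0649
gripper_force: 1.7
```

Emit:
play_rows --pt "0 0 -0.01 0" --pt "0 0 -0.02 0" --pt "0 0 -0.03 0" --pt "0 0 -0.03 0" --pt "0 0 -0.03 0" --pt "0 0 0 0" --pt "0 0 0 0" --pt "0 0 0 0" --pt "0 0 0 0" --pt "0 0 0 0"

```text
time_s: 15.83
tool_pos: [0.4179, 0.2293, 0.281]
tcp_rot: [0.001, 1.0, -0.001, -0.001]
contact_force: [-0.0, -0.6, -0.3]
width: 0.0649
gripper_force: 0.0
```

```bash
python3 lid.py c6
```

```text
scene red 2129 ang 0.814 [0.477 0.237 0.147]
scene green 5130 ang 1.765 [0.552 0.005 0.166]
sleeve 130 [0.437 0.174 0.15 ]
sleeve 88 [0.422 0.041 0.061]
top red 272 ang 0.815 [0.481 0.243 0.149]
top green 2533 ang 1.766 [0.553 0.002 0.173]
sleeve 54 [0.425 0.04  0.062]
```

View pics/c6.png

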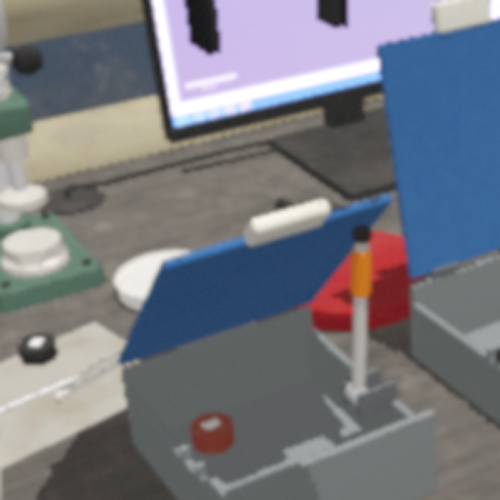

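The lid rests on the ball at (362,233), the gripper is clear above it, and the green box hasn't moved.

```bash
python3 -c "
from bench import ctrl
print(ctrl.job_done())"
```

```text
the job is handed in; nothing more can be done
None
```

The job is handed in: the red box's stay stands against its stop, its lid rests on the end of the stay (measured at 0.81 rad), the green box was left as it was, and the arm finished clear at about 16 s of the 48 s allowed.

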